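Load a chip tube and throw the feed lever into the marked notch

TASK

Lay the loose chip tube into the two saddles of the tube feeder so that it rests level and centred across both. Then lift the feeder's lever out of its parking gap, throw it to the notch that has the upright pin in front of it, and let it drop fully home in that notch. Do not disturb the flux bottle, heat sink and tweezers.

Things in the scene. Friction and masses are not known exactly. Their poses are not given: they have to be found in the camera images.
- chip_tube: Grey plastic tube of chips, a straight bar 204 mm long (its y axis), 11 mm wide (x), 8 mm thick (z), 30 g, lying loose on the bench to the left. Origin: centre of its underside.
- tube_mid (a point): Centre of the chip tube's volume; axes as the tube (y along its length). Either end and either broad face may be used.
- feeder: Tube feeder fixed on the bench: grey plate 220 x 300 mm, top 12 mm above the bench. Origin: centre of its underside. x points away from its front edge, y to its left, z up. On its right the two dark steel saddles; on its left the lever and notch plate.
- saddle_mid (a point): Middle of the seat: midway between the two saddles at slot-floor height, 35 mm above the bench; axes as the feeder's; the tube shall lie along x. Saddles 60 mm each way along x, 16 mm thick, 54 mm wide. Slots 15 mm wide, lips rounded (5 mm radius), 48 mm above the bench. Between the saddles 104 mm are clear down to the plate.
- lever_pivot (a point): Crossing of the lever's two axes (swing about the vertical, lift about the level cross axis), 56 mm above the bench; axes as the feeder's.
- lever_swing (a joint): Swing of the lever about the vertical axis at lever_pivot, rad, -0.56 to 0.80. At 0 it points along the feeder's -x (to its front); positive is anticlockwise from above (knob to the feeder's right, -y). It starts parked in the wide gap at the left end of the notch plate (-0.50 to -0.37); stays where left.
- lever_lift (a joint): Lift of the lever arm, rad: 0 is level, which is fully down in a notch or in the parking gap; about 0.11 when the bar rests on top of a tooth; up to 0.6. Weight and a light spring draw it down, 2 to 3 N at the knob.
- lever_knob (a point): Middle of the grip of the black knob, an upright cylinder 22 mm in diameter, 35 mm high, at the lever's end: 190 mm from lever_pivot along the lever and 32 mm above the bar's axis (88 mm above the bench when the lever is down; knob top 106 mm). The bar is a 10 mm steel rod.
- lever_index (a point): Point on the bar's axis 152 mm from lever_pivot; passes over pin and screws. At 125 mm the bar meets the notch plate, an upright steel arc with three notches 14 mm wide at their narrowest, 14 mm deep, 0.27 rad apart, between teeth 18 mm wide with tops 65 mm above the bench. Its pose is not given: see marker_pin.
- marker_pin: Upright steel pin, 7 mm thick, 33 mm tall, origin at its foot on the plate; the bar passes above it. It stands 152 mm from lever_pivot in one of three holes at lever swing 0, 0.27 or 0.54 (low screws fill the others) and marks the notch to use. The notch plate is adjustable: the notch's centre lies up to 0.075 rad (9 mm) to either side of the pin, to be seen or felt.
- flux_bottle: Small bottle, 30 mm wide, 94 mm tall, bystander. Origin: centre of underside.
- heat_sink: Finned aluminium block 30 x 34 x 15 mm, bystander. Origin: centre of underside.
- tweezers: Black tweezers 119 mm long lying on the bench, bystander. Origin: centre of underside.

How it is judged:
On the way, in this order (a step that is already met when the one before it is completed fails the run):
1. the chip tube rests level in both saddles (x of tube_mid in the frame of saddle_mid between -0.025 and 0.025 m and y of tube_mid in the frame of saddle_mid between -0.005 and 0.005 m and z of tube_mid in the frame of saddle_mid between 0.001 and 0.009 m and angle between the y axis of tube_mid and the x axis of saddle_mid, either way round below 0.06 rad and linear speed of chip_tube below 0.02 m/s), for 0.2 s.
2. the lever has dropped home in the notch marked by the pin (value of joint lever_lift below 0.035 rad and horizontal distance between lever_index and marker_pin below 0.02 m), for 0.2 s.
At the end, for the whole second after the job is handed in: Chip tube at rest in both saddles (centre within 25 mm along and 5 mm across of the seat middle, 1 to 9 mm above the slot floors, within 0.06 rad of the slot line); lever at rest, lift under 0.035 rad, in the pin's notch (lever_index within 20 mm of the pin from above) (all of step 1 and all of step 2 and velocity of joint lever_swing between -0.05 and 0.05 rad/s); the robot touches nothing.
It fails at once if the flux bottle, heat sink or tweezers was moved by more than 30 mm, or the bottle tipped (distance of any of flux_bottle, heat_sink, tweezers from where it was at the start of the episode above 0.03 m or angle between flux_bottle's own z axis and vertical above 0.5 rad).
It also fails if it takes over 67 s, if anything falls off the work surface, if the arm or the gripper's body presses on something with over 40 N, if the wrist force passes 120 N, or if a joint passes its speed limit or range.

ROBOT

A 7-joint arm with a two-finger parallel gripper is mounted at the origin on a cart in front of the work surface, level with it; the furniture and walls round the work are solid. World frame = base frame: x ahead of the robot, y to its left, z up, the work surface at z = 0. Lengths are in m, angles in rad, forces in N, time in s.
With the tool pointing down it reaches from about 0.425 to 0.925 m from the base axis. Payload 6.8 kg.
Tool frame: the origin (TCP) lies between the finger pads; the fingertips stand r.tcp_to_tips ahead of it and the grasp point (between the pads) is the TCP (r.tcp_to_tips is the distance from the TCP to the fingertips, in m); z points along the fingers, y is the line along which they close (so a half turn about z gives the same grasp; the last joint's range is limited). The gripper opens to 85 mm and grips with 20 to 120 N. Pads are 22 mm wide; open, the fingers measure 114 mm over their backs; the gripper's body (76 mm by 85 mm) begins 54 mm behind the grasp point. The pads swing forward as they close: fully open they stand 13 mm farther back than shut.
Start: joints at [-1.436, 0.477, 0.022, 1.555, -0.011, 1.109, -0.083], TCP at [0.162, 0.655, 0.25] pointing down, gripper open.
Joint ranges: [-2.96, 2.96], [-0.34, 2.1], [-1.41, 1.46], [0.24, 2.44], [-1.37, 4.51], [0.17, 1.92], [-2.96, 2.96]. Speed limits (rad/s): [2.39, 2.39, 3.14, 3.14, 3.14, 3.14, 3.14].

INTERFACE

Orientations are given as a rotation vector (axis times angle).
In Python, from bench import r gives the robot as it stands.
- The arm moves only by the tool servo_tool, never from a script. Its argument "commands" is a list of rows, each a list of 2 entries, a list of its own where there are three numbers: the shift along the tool's x, y, z normalised to -1 to 1, where 1 is 250 mm, then the turn, a rotation vector about the tool's x, y, z normalised to -1 to 1, where 1 is 90 degrees. In form: [[[dx, dy, dz], [ax, ay, az]], ...]. A call has 1 to 20 rows; each row is the pose to reach, as a shift and turn from the pose commanded when the call began, along the tool's axes at that moment; what a row does not reach only later rows make up. A row lasts 1/10 s, in which the tool goes at most 50 mm and 8.59 degrees, less where a joint would pass 70% of its speed; a pose out of reach is approached as far as the arm can. A call with a number of a shift or a turn outside -1 to 1 is refused whole. A call with a gripper value outside its range is refused whole. "claw" is the closure, from 0 (fully open) to 1 (shut), set as the call begins (left out, the last holds). The fingers move at their own pace and stop on an object; "squeeze" is the grip in N (left out, the last holds). Time passes only in rows, so rows that repeat a pose let the fingers close. It gives the time, the measured TCP pose, the force, the opening and the grip force at its end, in the units of the state.
- r.get_obs(): the state, without advancing time (a new reading comes with each control period).
- r.grab_frame(name): name is "scene" or "side" or "wrist"; returns (picture, depth): 420x560x3 uint8, red, green, blue; 420x560 float32, m along the optical axis (not along the pixel's ray), 0 where there is no reading.
- r.camera_model(name): a dict with "fx", "fy", "cx", "cy" (pixels), "extrinsics" (4x4, takes a point from camera to world coordinates); the wrist camera has in their place "hand_eye" (4x4, takes a point from camera to tool coordinates, whose origin is the TCP and whose axes are the flange's). Camera axes: x right, y down, z forward; pixel columns grow to the right and rows downward; lengths in m; the calibration is good to about 2 mm. A picture is of the moment at which its call begins: read the wrist's pose just before it. camera_model takes no time and is no camera call.
- r.hand_in(): hands the job in; it is judged then, once.
Trained networks look in the newest picture that a camera, given by its name, has taken for a name from the list of things; names that differ only in an ending like _2 or _b are one class to them, and where a whole thing is asked for, a point or a joint stands for the part that bears it (a point fixed in the world has none). Each returns a list of dicts, best first, with "confidence" (0 to 1); they miss things now and then, are a little off and sometimes report something else, mostly with a low value. They report only what shows in the picture. A call takes as long as a camera call.
- r.boxes_of(camera, target): "uv" ([column, row] in pixels, amid what is visible of it).
- r.mark_of(camera, target): "uv" ([column, row] in pixels: a listed point, or the origin of a listed thing).
The state is a dict: "clock": time; "joints": joint angles; "qvel": joint speeds; "tau": joint torques, N m; "tcp_pos": TCP position; "orientation": TCP orientation; "contact_force": force on the tool from outside, world axes, zero at the start; "moment": the same for the moment, N m; "grip_width": finger opening in m; "gripper_force": force on a finger pad.
Only numpy, scipy, OpenCV 4.12 (cv2) and the standard library are available. Lean on these libraries where they do the work, as an engineer would, in place of code of your own. Each camera call takes 0.05 s, during which the arm holds its last target. There are 200 camera calls.

## Working session

There is one attempt and no reset: what is moved stays moved. The work goes in short steps, Python scripts to look and compute and a tool call to move; the robot and the scene stay as the last step left them, time stands still between calls to the robot, and variables do not carry over. Pictures are saved under pics/ and viewed, at most 10 in all, crops included, and the job is handed in when it is done.

Besides the shell and the picture viewer there is one more tool, called after ">>>" by a JSON object that holds its "name" and its "arguments", one argument or row to a line. servo_tool: Moves the arm, as the interface text tells. Scaled input: -1 to 1 covers 250 mm each way for a shift and 90 degrees each way for a turn. Its arguments: {"type":"object","properties":{"commands":{"type":"array"},"claw":{"type":"number"},"squeeze":{"type":"number"}},"required":["commands"]}

```bash
mkdir -p pics; ls
cat > h.py <<'E'
import numpy as np, cv2
from scipy.spatial.transform import Rotation as R
from bench import r
def T_tool():
    o=r.get_obs(); T=np.eye(4); T[:3,:3]=R.from_rotvec(o["orientation"]).as_matrix(); T[:3,3]=o["tcp_pos"]; return T
def cam(name):
    m=r.camera_model(name)
    E=np.array(m["extrinsics"]) if "extrinsics" in m else T_tool()@np.array(m["hand_eye"])
    return m,E
def world(m,E,uv,d):
    p=np.array([(uv[0]-m["cx"])/m["fx"]*d,(uv[1]-m["cy"])/m["fy"]*d,d,1]); return (E@p)[:3]
def onplane(m,E,uv,z):
    d=E[:3,:3]@np.array([(uv[0]-m["cx"])/m["fx"],(uv[1]-m["cy"])/m["fy"],1]); return E[:3,3]+d*(z-E[2,3])/d[2]
def pix(m,E,p):
    q=np.linalg.inv(E)@np.append(p,1); return np.array([q[0]/q[2]*m["fx"]+m["cx"],q[1]/q[2]*m["fy"]+m["cy"]])
def save(n,im): cv2.imwrite(n,im[...,::-1])
E
cat > a.py <<'E'
from h import *
print(r.get_obs()["tcp_pos"],r.get_obs()["orientation"],r.tcp_to_tips)
ims=[]
Z={"chip_tube":0.0,"tube_mid":.004,"feeder":0,"saddle_mid":.035,"lever_pivot":.056,"lever_knob":.088,"lever_index":.056,"marker_pin":.012,"flux_bottle":0,"heat_sink":0,"tweezers":0}
for c in ["scene","side"]:
    im,d=r.grab_frame(c); m,E=cam(c); ims.append(im); save(f"pics/{c}0.png",im); np.save(c+"_d.npy",d); print(c,E[:3,3].round(3))
    for t,z in Z.items():
        print(t,[(np.round(x["uv"]).tolist(),round(x["confidence"],2),onplane(m,E,x["uv"],z).round(3).tolist()) for x in r.mark_of(c,t)[:2]])
print(r.get_obs()["clock"])
E
python3 a.py
```

```text
pics
[0.16216955 0.65464817 0.24932293] [-3.80431600e-01 -3.11839229e+00  2.91448546e-03] 0.019
scene [-0.087  1.321  1.249]
chip_tube [([282.0, 302.0], 0.59, [0.43, 0.35, 0.0])]
tube_mid [([286.0, 297.0], 0.54, [0.423, 0.329, 0.004])]
feeder []
saddle_mid [([352.0, 173.0], 0.57, [0.483, -0.383, 0.035])]
lever_pivot [([311.0, 175.0], 0.91, [0.618, -0.265, 0.056]), ([263.0, 337.0], 0.58, [0.393, 0.537, 0.056])]
lever_knob [([323.0, 197.0], 0.57, [0.498, -0.111, 0.088])]
lever_index [([322.0, 198.0], 0.59, [0.514, -0.141, 0.056]), ([281.0, 298.0], 0.57, [0.416, 0.379, 0.056])]
marker_pin []
flux_bottle [([243.0, 266.0], 0.56, [0.625, 0.268, 0.0])]
heat_sink []
tweezers [([264.0, 338.0], 0.41, [0.412, 0.501, 0.0])]
side [0.315 1.435 0.771]
chip_tube [([338.0, 196.0], 0.58, [0.516, -0.309, 0.0]), ([335.0, 302.0], 0.56, [0.428, 0.348, 0.0])]
tube_mid [([333.0, 298.0], 0.51, [0.434, 0.34, 0.004])]
feeder [([331.0, 200.0], 0.61, [0.534, -0.266, 0.0])]
saddle_mid [([350.0, 182.0], 0.67, [0.479, -0.368, 0.035]), ([312.0, 185.0], 0.6, [0.613, -0.307, 0.035])]
lever_pivot [([309.0, 184.0], 0.84, [0.615, -0.258, 0.056])]
lever_knob [([326.0, 202.0], 0.68, [0.521, -0.051, 0.088]), ([340.0, 194.0], 0.62, [0.487, -0.131, 0.088])]
lever_index [([333.0, 202.0], 0.5, [0.51, -0.129, 0.056])]
marker_pin [([345.0, 203.0], 0.43, [0.478, -0.229, 0.012])]
flux_bottle [([272.0, 270.0], 0.65, [0.62, 0.245, 0.0])]
heat_sink [([251.0, 216.0], 0.62, [0.772, -0.064, 0.0])]
tweezers [([327.0, 342.0], 0.64, [0.422, 0.506, -0.0])]
1.2
```

Run:
```python
import cv2,numpy as np
a=cv2.imread("pics/scene0.png")[140:360,210:400];b=cv2.imread("pics/side0.png")[150:370,210:400]
cv2.imwrite("pics/c0.png",cv2.resize(np.hstack([a,b]),(800,463),interpolation=cv2.INTER_CUBIC))
```

```text
(no output)
```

View pics/c0.png

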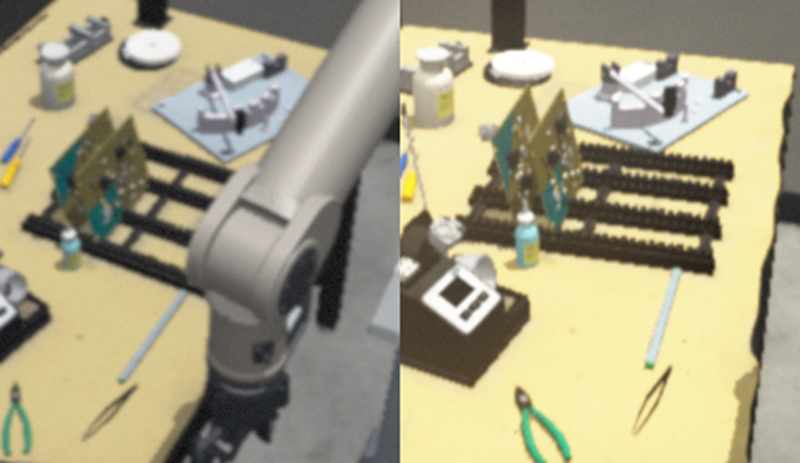

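```bash
cat > b.py <<'E'
from h import *
m,E=cam("side")
for uv in [(329,323),(341,278)]: print(onplane(m,E,uv,.008).round(3))
m,E=cam("scene")
for uv in [(268,320),(298,279)]: print(onplane(m,E,uv,.008).round(3))
d=np.load("side_d.npy"); m,E=cam("side")
for uv in [(335,300),(272,255),(263,220),(288,215),(331,200),(310,240),(270,250)]: print(uv,world(m,E,uv,d[uv[1],uv[0]]).round(3))
T=T_tool(); print(T.round(3)); print(np.array(r.camera_model("wrist")["hand_eye"]).round(3),r.camera_model("wrist")["fx"])
E
python3 b.py
```

```text
[0.427 0.447 0.008]
[0.427 0.246 0.008]
[0.43  0.441 0.008]
[0.425 0.243 0.008]
(335, 300) [0.428 0.348 0.006]
(272, 255) [0.613 0.269 0.063]
(263, 220) [0.668 0.163 0.11 ]
(288, 215) [0.315 1.435 0.771]
(331, 200) [ 0.517 -0.143  0.057]
(310, 240) [0.548 0.056 0.006]
(270, 250) [0.618 0.271 0.079]
[[-0.971  0.24  -0.     0.162]
 [ 0.24   0.971 -0.     0.655]
 [ 0.    -0.    -1.     0.25 ]
 [ 0.     0.     0.     1.   ]]
[[-0.    -0.955 -0.298  0.076]
 [ 1.    -0.     0.     0.   ]
 [-0.    -0.298  0.955 -0.125]
 [ 0.     0.     0.     1.   ]] 292.66648124516104
```

>>> {"name": "servo_tool", "arguments": {
  "commands": [
    [[-1,-0.712,0],[0,0,0.844]],
    [[-1,-0.712,0],[0,0,0.844]],
    [[-1,-0.712,0],[0,0,0.844]],
    [[-1,-0.712,0],[0,0,0.844]],
    [[-1,-0.712,0],[0,0,0.844]],
    [[-1,-0.712,0],[0,0,0.844]],
    [[-1,-0.712,0],[0,0,0.844]],
    [[-1,-0.712,0],[0,0,0.844]],
    [[-1,-0.712,0],[0,0,0.844]],
    [[-1,-0.712,0],[0,0,0.844]]
  ],
  "claw": 0.4,
  "squeeze": 40
}}

```text
clock: 2.2
tcp_pos: [0.3622, 0.4223, 0.2504]
orientation: [-2.22, -2.223, -0.0]
contact_force: [0.6, -0.9, 0.6]
grip_width: 0.0514
gripper_force: 0.0
```

>>> {"name": "servo_tool", "arguments": {
  "commands": [
    [[-0.3,0.26,0.12],[0,0,0]],
    [[-0.3,0.26,0.12],[0,0,0]],
    [[-0.3,0.26,0.12],[0,0,0]],
    [[-0.3,0.26,0.12],[0,0,0]]
  ]
}}

```text
clock: 2.6
tcp_pos: [0.4281, 0.346, 0.22]
orientation: [2.22, 2.223, -0.001]
contact_force: [0.0, 0.7, 0.1]
grip_width: 0.0512
gripper_force: 0.0
```

```bash
cat > c.py <<'E'
from h import *
o=r.get_obs(); print(o["clock"],o["joints"],T_tool().round(3),o["grip_width"])
m,E=cam("wrist"); im,d=r.grab_frame("wrist"); save("pics/w1.png",im); np.save("w1d.npy",d)
for t,z in [("tube_mid",.004),("tweezers",0),("flux_bottle",0)]: print(t,[(x["uv"],x["confidence"],onplane(m,E,x["uv"],z).round(3)) for x in r.mark_of("wrist",t)[:2]])
v,u=np.nonzero(d>0); dd=d[v,u]
P=np.stack([(u-m["cx"])/m["fx"]*dd,(v-m["cy"])/m["fy"]*dd,dd,np.ones_like(dd)]); W=(E@P)[:3].T
hsv=cv2.cvtColor(im,cv2.COLOR_RGB2HSV)[v,u]
s=(abs(W[:,0]-.427)<.06)&(abs(W[:,1]-.345)<.13)&(hsv[:,1]<70)&(abs(W[:,2])<.03)
Q=W[s]; print(s.sum()); 
if s.sum():
  rect=cv2.minAreaRect(Q[:,:2].astype(np.float32)); print(rect, Q.mean(0), np.percentile(Q[:,2],[5,50,95])); c,vv=cv2.fitLine(Q[:,:2].astype(np.float32),cv2.DIST_HUBER,0,.01,.01).reshape(2,2); print(c,vv)
E
python3 c.py
```

```text
2.6 [-1.11457329  0.318285    0.3963066   1.90849968 -0.14931638  0.94405956
 -0.64666154] [[-0.002  1.    -0.     0.428]
 [ 1.     0.002 -0.001  0.346]
 [-0.001 -0.    -1.     0.22 ]
 [ 0.     0.     0.     1.   ]] 0.051187154684182785
tube_mid [([278.5, 184.6], 0.7, array([0.43 , 0.344, 0.004]))]
tweezers [([269.8, 38.7], 0.55, array([0.421, 0.5  , 0.   ]))]
flux_bottle [([423.3, 240.4], 0.57, array([0.616, 0.271, 0.   ]))]
3355
((0.43459928035736084, 0.3444455862045288), (0.2587060034275055, 0.1052628681063652), 89.87660217285156) [0.43183838 0.29187086 0.01423559] [0.00303376 0.01031331 0.0292613 ]
[ 0.0085679 -0.9999633] [0.43154043 0.2900189 ]
```

View pics/w1.png

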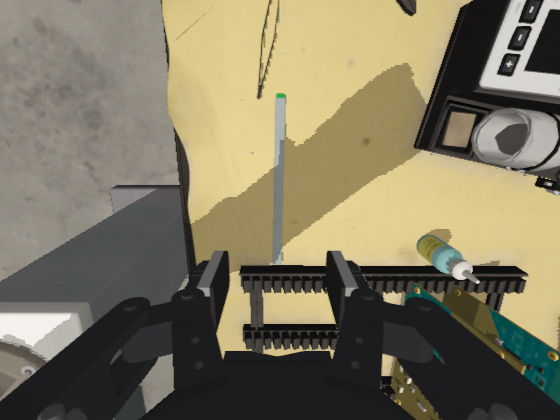

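Run:
```python
from h import *
m,E=cam("wrist")
for uv in [(281,95),(277.5,263),(281,98),(278.5,184.6)]: print(onplane(m,E,uv,.008).round(4))
im=cv2.imread("pics/w1.png"); g=cv2.cvtColor(im,cv2.COLOR_BGR2HSV)
for v in [105,140,160,180,200,220,240,255]: 
    row=g[v,265:295,1]; k=np.nonzero(row<60)[0]; print(v,k.min()+265 if len(k) else 0,k.max()+265 if len(k) else 0, onplane(m,E,((k.min()+k.max())/2+265,v),.008).round(4) if len(k) else '')
```

```text
[0.4308 0.4476 0.008 ]
[0.4283 0.2459 0.008 ]
[0.4308 0.4446 0.008 ]
[0.4288 0.3488 0.008 ]
105 275 284 [0.4292 0.4374 0.008 ]
140 275 284 [0.4295 0.4002 0.008 ]
160 274 283 [0.4286 0.3777 0.008 ]
180 274 283 [0.4288 0.3543 0.008 ]
200 274 282 [0.4283 0.3299 0.008 ]
220 273 281 [0.4273 0.3045 0.008 ]
240 273 281 [0.4274 0.2779 0.008 ]
255 273 281 [0.4276 0.2572 0.008 ]
```

>>> {"name": "servo_tool", "arguments": {
  "commands": [
    [[0,0,0.2],[0,0,0]],
    [[0,0,0.4],[0,0,0]],
    [[0,0,0.6],[0,0,0]],
    [[0,0,0.72],[0,0,0]],
    [[0,0,0.77],[0,0,0]],
    [[0,0,0.796],[0,0,0]],
    [[0,0,0.796],[0,0,0]],
    [[0,0,0.796],[0,0,0]]
  ]
}}

```text
clock: 3.6
tcp_pos: [0.4282, 0.3485, 0.0228]
orientation: [-2.218, -2.224, -0.004]
contact_force: [0.4, 1.0, 0.2]
grip_width: 0.0516
gripper_force: 0.0
```

>>> {"name": "servo_tool", "arguments": {
  "commands": [
    [[0,0,0],[0,0,0]],
    [[0,0,0],[0,0,0]],
    [[0,0,0],[0,0,0]],
    [[0,0,0],[0,0,0]],
    [[0,0,0],[0,0,0]],
    [[0,0,0],[0,0,0]],
    [[0,0,0],[0,0,0]],
    [[0,0,0],[0,0,0]]
  ],
  "claw": 1,
  "squeeze": 40
}}

```text
clock: 4.4
tcp_pos: [0.4277, 0.3479, 0.0222]
orientation: [-2.219, -2.223, -0.002]
contact_force: [-1.4, -0.6, 6.0]
grip_width: 0.0097
gripper_force: 39.2
```

>>> {"name": "servo_tool", "arguments": {
  "commands": [
    [[0,0,-0.1],[0,0,0]],
    [[0,0,-0.3],[0,0,0]],
    [[0,0,-0.5],[0,0,0]],
    [[0,0,-0.7],[0,0,0]],
    [[0,0,-0.9],[0,0,0]],
    [[-0.1,0,-1],[0,0,0.09]],
    [[-0.3,0,-1],[0,0,0.18]],
    [[-0.5,0.02,-1],[0,0,0.27]],
    [[-0.7,0.04,-1],[0,0,0.36]],
    [[-0.9,0.04,-1],[0,0,0.45]],
    [[-1,0.04,-1],[0,0,0.45]]
  ]
}}

```text
clock: 5.5
tcp_pos: [0.4373, 0.0929, 0.2714]
orientation: [-2.857, -1.305, 0.0]
contact_force: [0.0, 0.3, -0.7]
grip_width: 0.0094
gripper_force: 39.6
```

>>> {"name": "servo_tool", "arguments": {
  "commands": [
    [[-0.73,0.684,0],[0,0,0.45]],
    [[-0.73,0.684,0],[0,0,0.45]],
    [[-0.73,0.684,0],[0,0,0.45]],
    [[-0.73,0.684,0],[0,0,0.45]],
    [[-0.73,0.684,0],[0,0,0.45]],
    [[-0.73,0.684,0],[0,0,0.45]]
  ]
}}

```text
clock: 6.1
tcp_pos: [0.4488, -0.1594, 0.2721]
orientation: [3.13, 0.229, 0.002]
contact_force: [0.0, -0.0, -0.7]
grip_width: 0.0095
gripper_force: 39.6
```

>>> {"name": "servo_tool", "arguments": {
  "commands": [
    [[-0.02,0.9,-0.12],[0,0,0.411]],
    [[-0.02,0.9,-0.12],[0,0,0.411]],
    [[-0.02,0.9,-0.12],[0,0,0.411]],
    [[-0.02,0.9,-0.12],[0,0,0.411]],
    [[-0.02,0.9,-0.12],[0,0,0.411]],
    [[-0.02,0.9,-0.12],[0,0,0.411]],
    [[-0.02,0.9,-0.12],[0,0,0.411]]
  ]
}}

```text
clock: 6.8
tcp_pos: [0.4803, -0.3753, 0.3009]
orientation: [-3.049, 0.757, 0.001]
contact_force: [-0.4, -0.4, 0.0]
grip_width: 0.0096
gripper_force: 39.6
```

```bash
cat > d.py <<'E'
from h import *; import sys
n=sys.argv[1]
o=r.get_obs(); print(o["clock"],o["joints"].round(2) if hasattr(o["joints"],"round") else o["joints"],T_tool().round(3),o["grip_width"])
m,E=cam("wrist"); np.save(n+"E.npy",E); im,d=r.grab_frame("wrist"); save(f"pics/{n}.png",im); np.save(n+"d.npy",d)
for t,z in [("tube_mid",.26),("feeder",0),("saddle_mid",.035),("lever_pivot",.056),("lever_knob",.088),("lever_index",.056),("marker_pin",.012)]: print(t,[(np.round(x["uv"],1).tolist(),round(x["confidence"],2),onplane(m,E,x["uv"],z).round(4).tolist()) for x in r.mark_of("wrist",t)[:2]])
E
python3 d.py w2
```

```text
6.8 [-0.17  0.5   1.04  1.71 -0.45  1.21 -1.07] [[ 0.884 -0.468 -0.001  0.48 ]
 [-0.468 -0.884  0.001 -0.375]
 [-0.001 -0.    -1.     0.301]
 [ 0.     0.     0.     1.   ]] 0.009605870036649939
tube_mid [([280.5, 271.2], 0.65, [0.4639, -0.3684, 0.26])]
feeder [([189.7, 170.7], 0.85, [0.5404, -0.2614, 0.0])]
saddle_mid [([264.2, 181.9], 0.64, [0.4807, -0.3549, 0.035])]
lever_pivot [([140.5, 125.8], 0.67, [0.6159, -0.2582, 0.056])]
lever_knob [([96.0, 267.0], 0.63, [0.4931, -0.1168, 0.088])]
lever_index [([113.5, 228.9], 0.61, [0.5228, -0.1463, 0.056])]
marker_pin [([178.6, 230.1], 0.4, [0.472, -0.201, 0.012])]
```

View pics/w2.png

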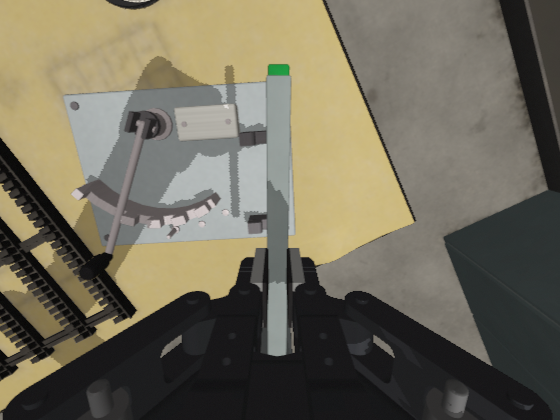

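Run:
```python
from h import *
m,_=cam("wrist"); E=np.load("w2E.npy")
c={k:onplane(m,E,k,.012) for k in [(65,95),(268,82),(105,245),(295,235)]}
for k,v in c.items(): print(k,v.round(4))
a,b,cc,dd=[v[:2] for v in c.values()]
ang=lambda v:np.degrees(np.arctan2(v[1],v[0]))
print("x axis",ang(a-cc),"-y",ang(b-a)+90,ang(dd-cc)+90,"L",np.linalg.norm(a-cc),np.linalg.norm(dd-cc))
d=np.load("w2d.npy")
im=cv2.imread("pics/w2.png")
# zoom crop
cv2.imwrite("pics/w2c.png",cv2.resize(im[60:280,55:305],(750,600),interpolation=cv2.INTER_CUBIC))
for uv in [(255,138),(255,222),(207,122),(175,232),(202,216),(226,212)]: print(uv,world(m,E,uv,d[uv[1],uv[0]]).round(4))
```

```text
(65, 95) [ 0.7028 -0.175   0.012 ]
(268, 82) [ 0.5912 -0.4198  0.012 ]
(105, 245) [ 0.5045 -0.0869  0.012 ]
(295, 235) [ 0.3822 -0.3535  0.012 ]
x axis -23.95441621658612 -y -24.509879262367093 -24.62871280614246 L 0.21699637031069255 0.29330373754380734
(255, 138) [ 0.5377 -0.373   0.0429]
(255, 222) [ 0.439  -0.3182  0.0461]
(207, 122) [ 0.5833 -0.3286  0.0397]
(175, 232) [ 0.4748 -0.2025  0.0275]
(202, 216) [ 0.4842 -0.2662  0.0659]
(226, 212) [ 0.4643 -0.2811  0.0171]
```

View pics/w2c.png

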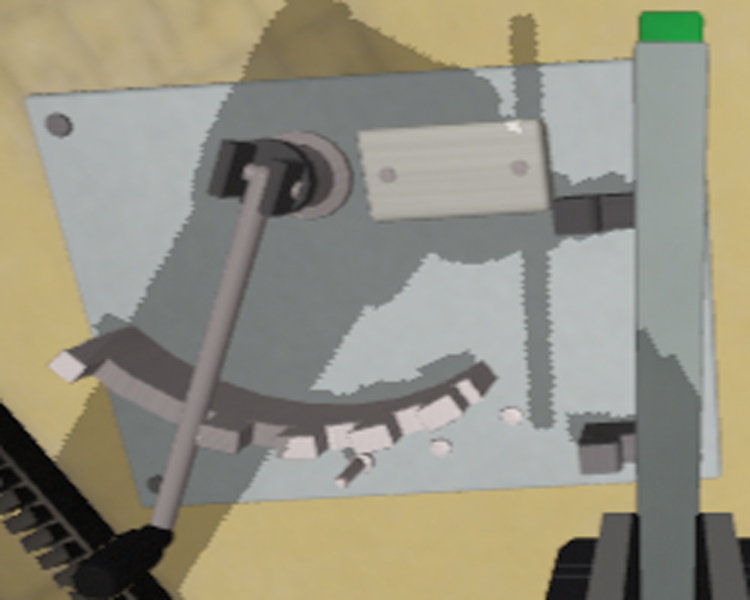

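>>> {"name": "servo_tool", "arguments": {
  "commands": [
    [[-0.16,0.22,0.24],[0,0,-0.038]],
    [[-0.16,0.22,0.24],[0,0,-0.038]],
    [[-0.16,0.22,0.24],[0,0,-0.038]],
    [[-0.16,0.22,0.24],[0,0,-0.038]]
  ]
}}

```text
clock: 7.6
tcp_pos: [0.419, -0.4051, 0.2411]
orientation: [-3.069, 0.667, 0.001]
contact_force: [1.5, 0.2, 0.1]
grip_width: 0.0094
gripper_force: 39.6
```

```bash
python3 - <<'E'
from h import *
m,_=cam("wrist"); E=np.load("w2E.npy"); piv=np.array([.616,-.258]); fx=np.radians(-24.5)
for c in [(240,437),(282,445),(322,445),(358,438),(392,428),(405,420),(457,395),(463,392),(195,430)]:
    p=onplane(m,E,(55+c[0]/3,60+c[1]/2.727),.065)[:2]-piv; print(c,np.linalg.norm(p).round(4), round((np.arctan2(p[1],p[0])-fx)%(2*np.pi)-np.pi,3))
E
python3 d.py w3; python3 -c "
import cv2;im=cv2.imread('pics/w3.png');cv2.imwrite('pics/w3c.png',cv2.resize(im,(800,600),interpolation=cv2.INTER_CUBIC))"
```

```text
(240, 437) 0.1205 -0.222
(282, 445) 0.123 -0.073
(322, 445) 0.124 0.068
(358, 438) 0.1236 0.202
(392, 428) 0.1237 0.333
(405, 420) 0.1224 0.391
(457, 395) 0.1243 0.606
(463, 392) 0.1248 0.63
(195, 430) 0.1216 -0.382
7.6 [-0.06  0.5   1.    1.84 -0.47  1.07 -0.88] [[ 0.91  -0.415 -0.     0.419]
 [-0.415 -0.91   0.001 -0.405]
 [-0.001 -0.001 -1.     0.241]
 [ 0.     0.     0.     1.   ]] 0.009436131854977896
tube_mid [([274.9, 271.5], 0.57, [0.4344, -0.4106, 0.26])]
feeder [([126.3, 134.7], 0.91, [0.5453, -0.2605, 0.0])]
saddle_mid [([216.8, 155.7], 0.63, [0.4784, -0.3571, 0.035])]
lever_pivot [([55.5, 70.9], 0.78, [0.616, -0.2584, 0.056])]
lever_knob []
lever_index [([27.1, 205.5], 0.7, [0.5179, -0.1452, 0.056])]
marker_pin [([110.6, 204.5], 0.56, [0.4792, -0.2007, 0.012])]
```

View pics/w3c.png

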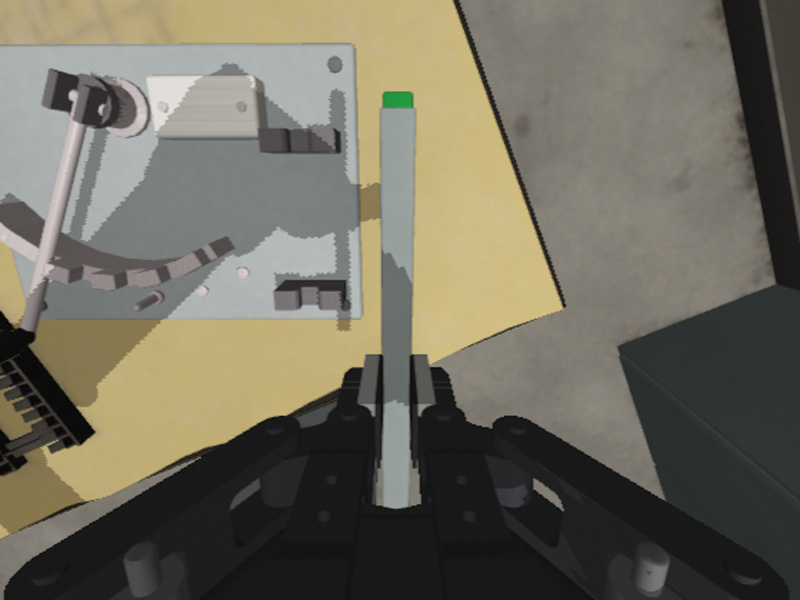

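Run:
```python
import cv2,numpy as np
im=cv2.imread("pics/w3.png")
a=im[82:118,176:251];b=im[188:224,176:251]
z=cv2.resize(np.vstack([a,b]),(750,600),interpolation=cv2.INTER_NEAREST)
z=cv2.convertScaleAbs(z,alpha=1.8)
cv2.imwrite("pics/w3z.png",z)
```

```text
(no output)
```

View pics/w3z.png

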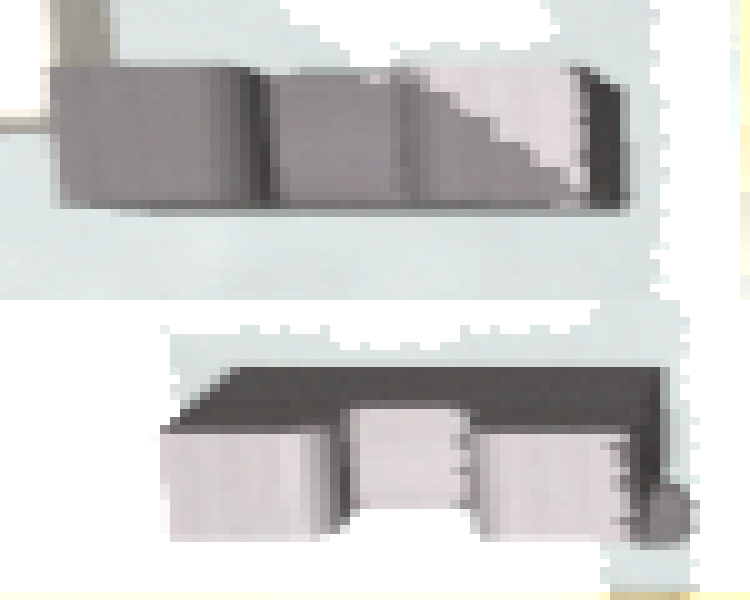

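Run:
```python
from h import *
m,_=cam("wrist"); E=np.load("w3E.npy"); T=T_tool()
pts=[]
for uv,z in [((209.5,98.6),.035),((217.0,207.1),.035),((208.2,98.6),.048),((215.5,210.2),.048)]:
    p=onplane(m,E,uv,z); pts.append(p); print(p.round(4))
A,B=pts[0],pts[1]; M=(A+B)/2; print("len",np.linalg.norm(A-B),"yaw",np.degrees(np.arctan2(*(A-B)[1::-1])),"mid",M.round(4), (pts[2]+pts[3])/2)
# tube centerline in hand, world (z ~.24-.02+.008)
for v in [70,90,120,150,200]:
    g=cv2.imread("pics/w3.png")[v].astype(int)
e1=onplane(m,E,(278.5,70),T[2,3]-.019+.006); e0=onplane(m,E,(278,200),T[2,3]-.019+.006); print(e1,e0)
L=np.linalg.inv(T); print("tool frame tube",(L@np.append(e1,1)).round(4),(L@np.append(e0,1)).round(4))
print("saddle mid in tool",(L@np.append(M,1)).round(4))
# far tip: green end top edge v=64
for v in (64,65,66): print((L@np.append(onplane(m,E,(278.5,v),T[2,3]-.019+.006),1)).round(4))
```

```text
[ 0.5347 -0.3784  0.035 ]
[ 0.4248 -0.3288  0.035 ]
[ 0.5335 -0.3794  0.048 ]
[ 0.4248 -0.3298  0.048 ]
len 0.12056287014748848 yaw -24.266953540246348 mid [ 0.4798 -0.3536  0.035 ] [ 0.47914347 -0.35459977  0.048     ]
[ 0.50576094 -0.44476393  0.22856021] [ 0.45318681 -0.42058277  0.22856021]
tool frame tube [0.0943 0.001  0.013  1.    ] [3.64e-02 6.00e-04 1.30e-02 1.00e+00]
saddle mid in tool [ 0.0329 -0.0714  0.2066  1.    ]
[0.0966 0.001  0.0131 1.    ]
[0.0962 0.001  0.0131 1.    ]
[0.0958 0.001  0.0131 1.    ]
```

>>> {"name": "servo_tool", "arguments": {
  "commands": [
    [[0.148,-0.288,0],[0,0,-0.002]],
    [[0.148,-0.288,0.1],[0,0,-0.002]],
    [[0.148,-0.288,0.3],[0,0,-0.002]],
    [[0.148,-0.288,0.5],[0,0,-0.002]],
    [[0.148,-0.288,0.62],[0,0,-0.002]],
    [[0.148,-0.288,0.62],[0,0,-0.002]]
  ]
}}

```text
clock: 8.6
tcp_pos: [0.4812, -0.3527, 0.0824]
orientation: [-3.069, 0.659, 0.011]
contact_force: [-0.9, 0.1, -1.0]
grip_width: 0.0094
gripper_force: 39.6
```

```bash
python3 d.py w4
python3 - <<'E'
import cv2,numpy as np
im=cv2.imread("pics/w4.png")
cv2.imwrite("pics/w4c.png",cv2.resize(im[0:330,150:480],(600,600),interpolation=cv2.INTER_CUBIC))
E
```

```text
8.6 [-0.04  0.71  0.8   1.91 -0.69  0.83 -0.86] [[ 0.912 -0.41  -0.006  0.481]
 [-0.41  -0.912  0.004 -0.353]
 [-0.007 -0.001 -1.     0.082]
 [ 0.     0.     0.     1.   ]] 0.009381550604402053
tube_mid [([278.3, 270.5], 0.84, [0.5802, -0.3965, 0.26])]
feeder [([130.7, 199.0], 0.63, [0.5418, -0.2614, 0.0])]
saddle_mid [([282.4, 241.1], 0.78, [0.48, -0.3552, 0.035])]
lever_pivot [([280.4, 266.9], 0.23, [0.4745, -0.3511, 0.056])]
lever_knob []
lever_index []
marker_pin []
```

View pics/w4c.png

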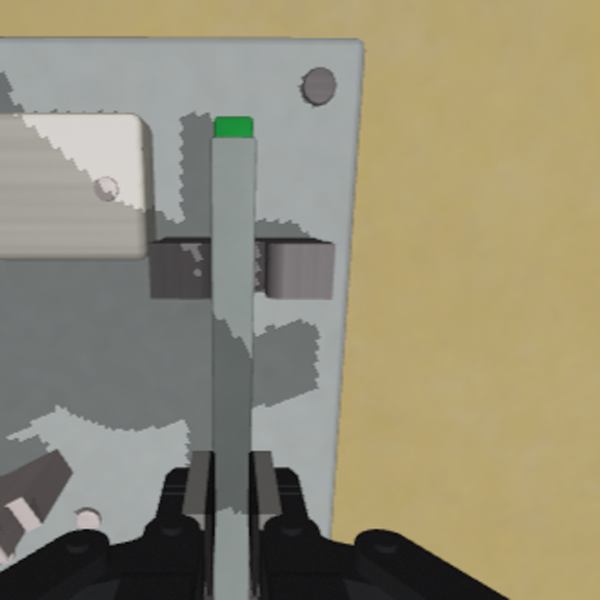

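>>> {"name": "servo_tool", "arguments": {
  "commands": [
    [[0,0.006,0],[0,0,0]],
    [[0,0.006,0],[0,0,0]],
    [[0,0.006,0],[0,0,0]]
  ]
}}

```text
clock: 9.3
tcp_pos: [0.4825, -0.3564, 0.0864]
orientation: [-3.071, 0.66, -0.0]
contact_force: [-0.6, -0.1, 0.2]
grip_width: 0.0096
gripper_force: 39.6
```

```bash
cat > e.py <<'E'
from h import *; import sys
m,E=cam("wrist"); T=T_tool(); print(T.round(4)[:3]); im,d=r.grab_frame("wrist"); save(f"pics/{sys.argv[1]}.png",im); print(m["cx"])
g=cv2.cvtColor(im,cv2.COLOR_RGB2GRAY).astype(int)
for v in (138,145,150,155,158): print(v,g[v,225:340].tolist() if v in(150,158) else '', [i+225 for i in np.nonzero(abs(g[v,227:340]-g[v,225:338])>25)[0]+1])
E
python3 e.py w5
```

```text
[[ 9.116e-01 -4.111e-01  2.000e-04  4.825e-01]
 [-4.111e-01 -9.116e-01 -0.000e+00 -3.564e-01]
 [ 2.000e-04 -1.000e-04 -1.000e+00  8.640e-02]]
277.0510163840742
138  [np.int64(226), np.int64(227), np.int64(228), np.int64(264), np.int64(265), np.int64(266), np.int64(267), np.int64(288), np.int64(289), np.int64(290), np.int64(324), np.int64(325), np.int64(326), np.int64(337)]
145  [np.int64(226), np.int64(255), np.int64(258), np.int64(259), np.int64(260), np.int64(265), np.int64(266), np.int64(267), np.int64(288), np.int64(289), np.int64(290), np.int64(292), np.int64(326), np.int64(327)]
150 [113, 113, 105, 85, 72, 71, 72, 70, 71, 69, 69, 69, 70, 71, 70, 70, 70, 70, 69, 69, 70, 70, 71, 70, 70, 70, 70, 69, 70, 70, 69, 70, 71, 66, 61, 58, 54, 49, 41, 49, 65, 100, 134, 144, 144, 145, 145, 145, 144, 145, 145, 144, 144, 145, 145, 144, 145, 145, 146, 147, 146, 146, 146, 141, 112, 54, 51, 66, 76, 83, 88, 94, 100, 106, 113, 120, 123, 122, 120, 120, 120, 119, 119, 119, 120, 122, 122, 120, 120, 121, 120, 118, 120, 121, 121, 122, 122, 121, 121, 121, 121, 138, 159, 165, 165, 166, 166, 166, 161, 151
[... 318 characters left out ...]
 np.int64(336)]
158 [113, 114, 115, 99, 71, 71, 71, 70, 71, 69, 69, 69, 70, 72, 72, 71, 71, 71, 70, 68, 69, 70, 71, 71, 71, 70, 71, 70, 71, 71, 69, 67, 64, 62, 61, 58, 54, 49, 42, 50, 64, 91, 127, 143, 144, 144, 144, 145, 144, 144, 145, 145, 145, 145, 144, 145, 145, 145, 145, 144, 145, 145, 144, 138, 106, 45, 53, 68, 77, 84, 89, 95, 101, 107, 115, 122, 124, 122, 120, 121, 120, 119, 118, 119, 121, 121, 121, 120, 120, 121, 119, 120, 120, 122, 122, 123, 122, 122, 121, 121, 122, 146, 166, 166, 166, 166, 166, 163, 154, 145, 137, 145, 163, 163, 162] [np.int64(228), np.int64(229), np.int64(265), np.int64(266), np.int64(267), np.int64(288), np.int64(289), np.int64(290), np.int64(326), np.int64(336)]
```

>>> {"name": "servo_tool", "arguments": {
  "commands": [
    [[0,0,0.03],[0,0,0]],
    [[0,0,0.06],[0,0,0]],
    [[0,0,0.08],[0,0,0]],
    [[0,0,0.1],[0,0,0]],
    [[0,0,0.112],[0,0,0]],
    [[0,0,0.115],[0,0,0]],
    [[0,0,0.115],[0,0,0]],
    [[0,0,0.115],[0,0,0]]
  ]
}}

```text
clock: 10.15
tcp_pos: [0.4826, -0.3564, 0.0577]
orientation: [3.071, -0.66, 0.001]
contact_force: [-0.3, -0.4, 0.2]
grip_width: 0.0093
gripper_force: 39.6
```

>>> {"name": "servo_tool", "arguments": {
  "commands": [
    [[0,0,0],[0,0,0]],
    [[0,0,0],[0,0,0]],
    [[0,0,0],[0,0,0]],
    [[0,0,0],[0,0,0]],
    [[0,0,0],[0,0,0]]
  ],
  "claw": 0.65
}}

```text
clock: 10.65
tcp_pos: [0.4825, -0.3563, 0.0576]
orientation: [-3.071, 0.66, -0.0]
contact_force: [0.4, -0.6, 0.7]
grip_width: 0.0296
gripper_force: 0.0
```

>>> {"name": "servo_tool", "arguments": {
  "commands": [
    [[0,0,-0.1],[0,0,0]],
    [[0,0,-0.3],[0,0,0]],
    [[-0.1,-0.1,-0.5],[0,0,0]],
    [[-0.3,-0.3,-0.68],[0,0,0]],
    [[-0.4,-0.4,-0.68],[0,0,0]],
    [[-0.4,-0.4,-0.68],[0,0,0]]
  ]
}}

```text
clock: 11.25
tcp_pos: [0.4314, -0.2215, 0.228]
orientation: [-3.069, 0.658, 0.0]
contact_force: [0.3, 0.0, 0.8]
grip_width: 0.0299
gripper_force: 0.0
```

```bash
python3 d.py w6
python3 - <<'E'
import cv2
im=cv2.imread("pics/w6.png")
cv2.imwrite("pics/w6c.png",cv2.resize(im,(800,600),interpolation=cv2.INTER_CUBIC))
E
```

```text
11.25 [-0.57  0.34  1.14  2.07 -0.38  0.96 -1.23] [[ 0.912 -0.41   0.     0.431]
 [-0.41  -0.912  0.003 -0.222]
 [-0.001 -0.003 -1.     0.228]
 [ 0.     0.     0.     1.   ]] 0.029908288142612358
tube_mid [([379.9, 95.6], 0.69, [0.4943, -0.2826, 0.26])]
feeder [([269.2, 75.2], 0.64, [0.5445, -0.2615, 0.0])]
saddle_mid [([377.8, 91.9], 0.82, [0.4811, -0.3543, 0.035])]
lever_pivot []
lever_knob [([144.5, 189.3], 0.82, [0.4928, -0.1128, 0.088])]
lever_index [([173.2, 144.5], 0.75, [0.5193, -0.1465, 0.056])]
marker_pin [([271.0, 79.2], 0.59, [0.5387, -0.2613, 0.012])]
```

View pics/w6c.png

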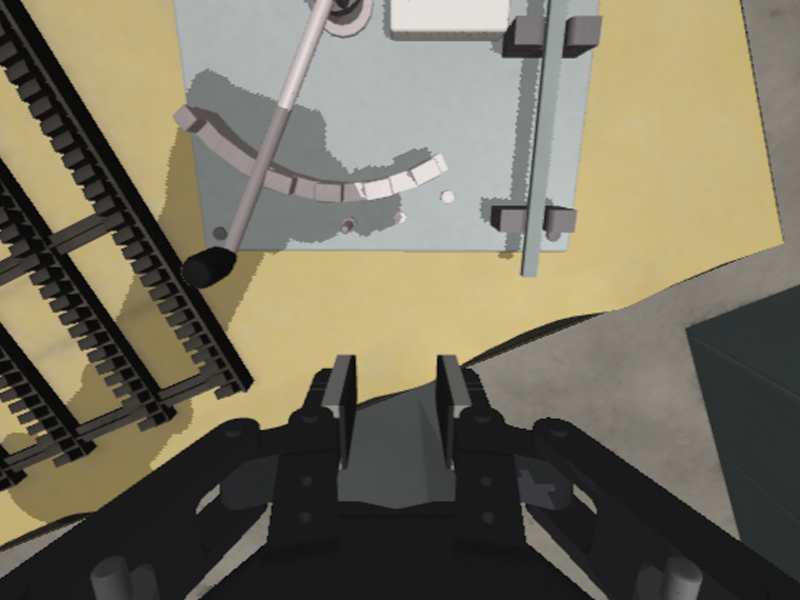

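```bash
cat > f.py <<'E'
from h import *
m,_=cam("wrist"); piv=np.array([.616,-.258]); fx=np.radians(-24.4)
for n in ["w6","w2","w3"]:
    E=np.load(n+"E.npy"); d=np.load(n+"d.npy"); v,u=np.nonzero(d>0); dd=d[v,u]
    W=(E@np.stack([(u-m["cx"])/m["fx"]*dd,(v-m["cy"])/m["fy"]*dd,dd,np.ones_like(dd)]))[:3].T
    p=W[:,:2]-piv; R_=np.hypot(*p.T); s=(np.arctan2(p[:,1],p[:,0])-fx)%(2*np.pi)-np.pi
    out=[]
    for a in np.arange(-.56,.86,.03):
        k=(abs(s-a)<.015)&(R_>.117)&(R_<.133)&(W[:,2]<.1)
        out.append((round(a,2),int(k.sum()),[round(x*1000) for x in np.percentile(W[k,2],[50,85,95])] if k.sum() else 0))
    print(n); print(*out)
    k=(W[:,2]>.025)&(W[:,2]<.05)&(abs(R_-.152)<.012)&(abs(s)<.7)&(s>-.25); print("pin",k.sum(), W[k].mean(0) if k.sum() else '', s[k].mean() if k.sum() else '')
E
python3 f.py
```

```text
w6
(np.float64(-0.56), 44, [51, 51, 52]) (np.float64(-0.53), 48, [51, 51, 52]) (np.float64(-0.5), 44, [51, 51, 52]) (np.float64(-0.47), 17, [60, 60, 60]) (np.float64(-0.44), 61, [61, 62, 63]) (np.float64(-0.41), 76, [61, 62, 62]) (np.float64(-0.38), 31, [59, 66, 66]) (np.float64(-0.35), 56, [66, 67, 67]) (np.float64(-0.32), 55, [66, 67, 67]) (np.float64(-0.29), 55, [66, 67, 67]) (np.float64(-0.26), 57, [66, 67, 67]) (np.float64(-0.23), 101, [58, 66, 66]) (np.float64(-0.2), 58, [50, 51, 52]) (np.float64(-0.17), 57, [51, 51, 52]) (np.float64(-0.14), 56, [51, 51, 52]) (np.float64(-0.11), 17, [50, 52, 65]) (np.float64(-0.08), 60, [66, 67, 67]) (np.float64(-0.05), 60, [66, 67, 67]) (np.float64(-0.02), 63, [66, 67, 67]) (np.float64(0.01), 65, [66, 67, 68]) (np.float64(0.04), 81, [58, 66, 67]) (np.float64(0.07), 52, [51, 52, 52]) (np.float64(0.1), 52, [51, 51, 52]) (np.float64(0.13), 55, [51, 51, 52]) (np.float64(0.16), 40, [50, 64, 66]) (np.float64(0.19), 62, [66, 67, 67]) (np.float64(0.22), 61, [66, 67, 68]) (np.float64(0.25), 60, [66, 67, 67]) (np.float64(0.28), 61, [66, 67, 67]) (np.flo
[... 3775 characters left out ...]
51, 52]) (np.float64(0.37), 25, [50, 51, 52]) (np.float64(0.4), 3, [13, 14, 14]) (np.float64(0.43), 12, [28, 65, 65]) (np.float64(0.46), 42, [66, 67, 67]) (np.float64(0.49), 44, [66, 67, 67]) (np.float64(0.52), 52, [66, 67, 67]) (np.float64(0.55), 51, [66, 67, 67]) (np.float64(0.58), 129, [59, 66, 66]) (np.float64(0.61), 77, [45, 51, 51]) (np.float64(0.64), 155, [29, 46, 50]) (np.float64(0.67), 40, [13, 14, 14]) (np.float64(0.7), 41, [13, 14, 14]) (np.float64(0.73), 44, [13, 14, 14]) (np.float64(0.76), 40, [13, 14, 14]) (np.float64(0.79), 44, [13, 14, 14]) (np.float64(0.82), 41, [13, 14, 14]) (np.float64(0.85), 44, [13, 14, 14])
pin 87 [ 0.47662094 -0.20180049  0.03789854] 0.0425549330654816
```

>>> {"name": "servo_tool", "arguments": {
  "commands": [
    [[0.049,-0.491,0.2],[0,0,0.281]],
    [[0.049,-0.491,0.2],[0,0,0.281]],
    [[0.049,-0.491,0.2],[0,0,0.281]],
    [[0.049,-0.491,0.2],[0,0,0.281]],
    [[0.049,-0.491,0.2],[0,0,0.281]]
  ],
  "claw": 0.3
}}

```text
clock: 12.15
tcp_pos: [0.4939, -0.118, 0.1769]
orientation: [2.851, -1.314, -0.001]
contact_force: [-0.1, -0.9, 0.4]
grip_width: 0.0597
gripper_force: 0.0
```

```bash
python3 d.py w7
python3 - <<'E'
from h import *
m,_=cam("wrist")
for n in ["w6","w7"]:
    E=np.load(n+"E.npy"); d=np.load(n+"d.npy"); v,u=np.nonzero(d>0); dd=d[v,u]
    W=(E@np.stack([(u-m["cx"])/m["fx"]*dd,(v-m["cy"])/m["fy"]*dd,dd,np.ones_like(dd)]))[:3].T
    D=np.hypot(W[:,0]-.493,W[:,1]+.1145); k=(D>.025)&(D<.075)&(W[:,2]<.12)&(((W[:,0]-.493)*-.649+(W[:,1]+.1145)*.76)>-.015)
    print(n,k.sum(),np.percentile(W[k,2],[50,90,99]) if k.sum() else '')
    k=(D<.025)&(W[:,2]>.098)&(W[:,2]<.115); print("knob top",k.sum(),W[k].mean(0))
E
```

```text
12.15 [-0.74  0.54  1.14  2.07 -0.61  0.93 -1.7 ] [[ 0.65  -0.76  -0.002  0.494]
 [-0.76  -0.65  -0.002 -0.118]
 [ 0.001  0.003 -1.     0.177]
 [ 0.     0.     0.     1.   ]] 0.059709693685240386
tube_mid []
feeder [([338.6, 44.7], 0.76, [0.5414, -0.2604, 0.0])]
saddle_mid []
lever_pivot [([275.3, 164.4], 0.42, [0.5198, -0.1454, 0.056])]
lever_knob [([277.0, 222.9], 0.86, [0.4924, -0.1154, 0.088])]
lever_index []
marker_pin [([347.2, 144.8], 0.61, [0.4746, -0.1999, 0.012])]
w6 5933 [0.00159462 0.02201938 0.03092926]
knob top 501 [ 0.49465827 -0.11802001  0.10508663]
w7 7480 [0.00149175 0.01947638 0.0307733 ]
knob top 659 [ 0.49575765 -0.11691623  0.10524654]
```

>>> {"name": "servo_tool", "arguments": {
  "commands": [
    [[0,0,0.15],[0,0,0]],
    [[0,0,0.28],[0,0,0]],
    [[0,0,0.345],[0,0,0]],
    [[0,0,0.345],[0,0,0]],
    [[0,0,0.345],[0,0,0]]
  ]
}}

```text
clock: 13.05
tcp_pos: [0.4942, -0.1177, 0.0918]
orientation: [2.852, -1.317, 0.001]
contact_force: [-0.0, -0.2, -0.3]
grip_width: 0.0598
gripper_force: 0.0
```

>>> {"name": "servo_tool", "arguments": {
  "commands": [
    [[0,0,0],[0,0,0]],
    [[0,0,0],[0,0,0]],
    [[0,0,0],[0,0,0]],
    [[0,0,0],[0,0,0]],
    [[0,0,0],[0,0,0]],
    [[0,0,0],[0,0,0]]
  ],
  "claw": 1,
  "squeeze": 30
}}

```text
clock: 13.65
tcp_pos: [0.4944, -0.1172, 0.0915]
orientation: [-2.852, 1.316, -0.001]
contact_force: [0.3, 0.4, 0.6]
grip_width: 0.021
gripper_force: 29.7
```

>>> {"name": "servo_tool", "arguments": {
  "commands": [
    [[0.01,0,-0.037],[0,-0.032,0]],
    [[0.02,0,-0.074],[0,-0.064,0]],
    [[0.03,0,-0.111],[0,-0.095,0]],
    [[0.041,0,-0.15],[0,-0.127,0]],
    [[0.041,0,-0.15],[0,-0.127,0]],
    [[0.041,0,-0.15],[0,-0.127,0]]
  ]
}}

```text
clock: 14.25
tcp_pos: [0.501, -0.1256, 0.1283]
orientation: [-2.766, 1.278, 0.273]
contact_force: [3.4, -3.6, -2.8]
grip_width: 0.0211
gripper_force: 29.6
```

```bash
cat > g.py <<'E'
from h import *; import sys
o=r.get_obs(); print(o["clock"],o["contact_force"],o["grip_width"],o["gripper_force"])
T=T_tool(); piv=np.array([.616,-.258,.056]); p=T[:3,3]; q=p-piv
print("pos",p.round(4),"R",np.hypot(*q[:2]).round(4),"swing",round((np.arctan2(q[1],q[0])+np.radians(24.4))%(2*np.pi)-np.pi,3))
for a in eval(sys.argv[1]):
    Rz=R.from_rotvec([0,0,a]).as_matrix(); print(round(a,3),(T[:3,:3].T@(Rz@q-q)/.25).round(3).tolist(),(T[:3,:3].T@[0,0,a]/(np.pi/2)).round(3).tolist())
E
python3 g.py "[.1,.2,.3,.4,.5,.548]"
```

```text
14.25 [ 3.44618083 -3.5675182  -2.83191184] 0.021133432236053407 29.63152406970039
pos [ 0.501  -0.1256  0.1283] R 0.1754 swing -0.43
0.1 [0.004, 0.07, -0.001] [-0.012, 0.0, -0.062]
0.2 [0.015, 0.139, -0.003] [-0.025, 0.0, -0.125]
0.3 [0.033, 0.207, -0.006] [-0.037, 0.0, -0.187]
0.4 [0.057, 0.273, -0.011] [-0.05, 0.0, -0.25]
0.5 [0.087, 0.336, -0.017] [-0.062, 0.0, -0.312]
0.548 [0.104, 0.365, -0.021] [-0.068, 0.0, -0.342]
```

```bash
sed -i 's/\[.616,-.258,.056\]/[.618,-.2605,.056]/' g.py; python3 g.py "[.09,.18,.27,.36,.45,.524]"
```

```text
14.25 [ 3.44618083 -3.5675182  -2.83191184] 0.021133432236053407 29.63152406970039
pos [ 0.501  -0.1256  0.1283] R 0.1786 swing -0.431
0.09 [0.003, 0.064, -0.001] [-0.011, 0.0, -0.056]
0.18 [0.012, 0.128, -0.002] [-0.022, 0.0, -0.112]
0.27 [0.027, 0.19, -0.005] [-0.034, 0.0, -0.169]
0.36 [0.047, 0.251, -0.009] [-0.045, 0.0, -0.225]
0.45 [0.072, 0.31, -0.014] [-0.056, 0.0, -0.281]
0.524 [0.097, 0.357, -0.019] [-0.065, 0.0, -0.327]
```

>>> {"name": "servo_tool", "arguments": {
  "commands": [
    [[0.003,0.064,-0.001],[-0.011,0,-0.056]],
    [[0.012,0.128,-0.002],[-0.022,0,-0.112]],
    [[0.027,0.19,-0.005],[-0.034,0,-0.169]],
    [[0.047,0.251,-0.009],[-0.045,0,-0.225]],
    [[0.072,0.31,-0.014],[-0.056,0,-0.281]],
    [[0.097,0.357,-0.019],[-0.065,0,-0.327]],
    [[0.097,0.357,-0.019],[-0.065,0,-0.327]],
    [[0.097,0.357,-0.019],[-0.065,0,-0.327]],
    [[0.097,0.357,-0.019],[-0.065,0,-0.327]]
  ]
}}

```text
clock: 15.15
tcp_pos: [0.4481, -0.2004, 0.1282]
orientation: [-3.045, 0.525, 0.307]
contact_force: [-2.9, 1.2, 0.4]
grip_width: 0.0203
gripper_force: 29.8
```

```bash
python3 g.py "[-.03,.03]"; python3 d.py w8; python3 -c "
import cv2;im=cv2.imread('pics/w8.png');cv2.imwrite('pics/w8c.png',cv2.resize(im[0:300,120:440],(640,600),interpolation=cv2.INTER_CUBIC))"
```

```text
15.15 [-2.86015373  1.24812586  0.43544481] 0.020336012591394278 29.75822066422552
pos [ 0.4481 -0.2004  0.1282] R 0.1803 swing 0.086
-0.03 [0.0, -0.022, -0.0] [0.004, 0.0, 0.019]
0.03 [0.0, 0.022, -0.0] [-0.004, -0.0, -0.019]
15.15 [-0.34  0.6   0.87  2.   -0.5   1.01 -1.1 ] [[ 0.923 -0.335 -0.188  0.448]
 [-0.328 -0.942  0.069 -0.2  ]
 [-0.2   -0.002 -0.98   0.128]
 [ 0.     0.     0.     1.   ]] 0.020336012591394278
tube_mid [([496.6, 82.1], 0.98, [0.5502, -0.2182, 0.26])]
feeder [([317.5, 31.6], 0.78, [0.5412, -0.2623, 0.0]), ([494.3, 78.0], 0.39, [0.4693, -0.3769, -0.0])]
saddle_mid [([491.2, 76.7], 0.6, [0.4816, -0.3537, 0.035])]
lever_pivot []
lever_knob [([279.5, 279.6], 0.6, [0.4138, -0.1892, 0.088])]
lever_index [([276.5, 188.4], 0.98, [0.4632, -0.2046, 0.056])]
marker_pin [([265.2, 154.7], 0.65, [0.4745, -0.199, 0.012]), ([496.8, 80.7], 0.41, [0.4706, -0.3713, 0.012])]
```

View pics/w8c.png

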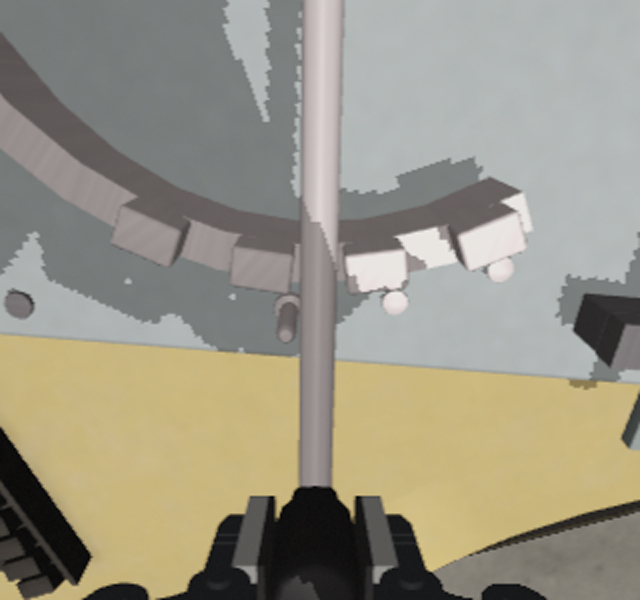

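```bash
cat > l.py <<'E'
from h import *
T=T_tool(); piv=np.array([.618,-.2605,.056]); q=T[:3,3]-piv; ax=T[:3,1]
for a in [.05,.1,.15,.18,.2]:
    Rr=R.from_rotvec(ax*a).as_matrix(); print(a,(T[:3,:3].T@(Rr@q-q)/.25).round(3).tolist(),(a/(np.pi/2)), (Rr@q+piv)[2].round(4))
E
python3 l.py
```

```text
0.05 [-0.006, 0.0, 0.038] 0.03183098861837907 0.1193
0.1 [-0.01, 0.0, 0.077] 0.06366197723675814 0.1101
0.15 [-0.012, 0.0, 0.116] 0.0954929658551372 0.1007
0.18 [-0.013, 0.0, 0.139] 0.11459155902616464 0.095
0.2 [-0.013, 0.0, 0.155] 0.12732395447351627 0.0912
```

>>> {"name": "servo_tool", "arguments": {
  "commands": [
    [[-0.006,0,0.038],[0,0.032,0]],
    [[-0.01,0,0.077],[0,0.064,0]],
    [[-0.011,0,0.096],[0,0.08,0]],
    [[-0.012,0,0.116],[0,0.095,0]],
    [[-0.013,0,0.139],[0,0.115,0]],
    [[-0.013,0,0.153],[0,0.127,0]],
    [[-0.013,0,0.153],[0,0.127,0]],
    [[-0.013,0,0.153],[0,0.127,0]]
  ]
}}

```text
clock: 16.35
tcp_pos: [0.4377, -0.1976, 0.0917]
orientation: [-3.093, 0.533, 0.003]
contact_force: [-7.0, 2.5, 3.1]
grip_width: 0.0211
gripper_force: 30.0
```

>>> {"name": "servo_tool", "arguments": {
  "commands": [
    [[0,0,0],[0,0,0]],
    [[0,0,0],[0,0,0]],
    [[0,0,0],[0,0,0]],
    [[0,0,0],[0,0,0]],
    [[0,0,0],[0,0,0]],
    [[0,0,0],[0,0,0]]
  ],
  "claw": 0.35
}}

```text
clock: 16.95
tcp_pos: [0.4388, -0.1981, 0.0918]
orientation: [-3.095, 0.533, -0.002]
contact_force: [0.4, 0.4, 0.4]
grip_width: 0.0554
gripper_force: 0.0
```

>>> {"name": "servo_tool", "arguments": {
  "commands": [
    [[0,0,-0.15],[0,0,0]],
    [[0,0,-0.35],[0,0,0]],
    [[0,0,-0.5],[0,0,0]],
    [[0,0,-0.5],[0,0,0]],
    [[0,0,-0.5],[0,0,0]]
  ]
}}

```text
clock: 17.45
tcp_pos: [0.439, -0.1979, 0.2173]
orientation: [-3.094, 0.532, -0.004]
contact_force: [-0.8, 0.9, -0.9]
grip_width: 0.0554
gripper_force: 0.0
```

```bash
python3 d.py w9
python3 - <<'E'
from h import *
m,_=cam("wrist"); E=np.load("w9E.npy"); d=np.load("w9d.npy"); v,u=np.nonzero(d>0); dd=d[v,u]
W=(E@np.stack([(u-m["cx"])/m["fx"]*dd,(v-m["cy"])/m["fy"]*dd,dd,np.ones_like(dd)]))[:3].T
piv=np.array([.618,-.2605]); a=np.array([.4377,-.1976])-piv; a/=np.linalg.norm(a); q=W[:,:2]-piv; ra=q@a; la=q@[-a[1],a[0]]
for x in np.arange(.06,.18,.01):
    k=(abs(ra-x)<.004)&(abs(la)<.012)&(W[:,2]>.045)&(W[:,2]<.12); print(round(x,2),k.sum(),np.percentile(W[k,2],[50,95]).round(4) if k.sum() else '',la[k&(W[:,2]>.057)].mean().round(4))
k=(abs(ra-.185)<.03)&(abs(la)<.03)&(W[:,2]>.095)&(W[:,2]<.13); print("knob",k.sum(),W[k].mean(0))
s=(W[:,2]>.036)&(W[:,2]<.07); f=(s&(abs((W[:,:2]-[.4798,-.3536])@[.41,.912])<.02)); t=(W[f,:2]-[.4798,-.3536]); print("tube",f.sum(),(t@[.41,.912]).mean(),W[f,2].mean())
im=cv2.imread("pics/w9.png"); cv2.imwrite("pics/w9c.png",cv2.resize(im,(800,600),interpolation=cv2.INTER_CUBIC))
E
```

```text
17.45 [-0.58  0.33  1.08  2.09 -0.36  0.93 -1.22] [[ 0.943 -0.334  0.003  0.439]
 [-0.334 -0.943  0.002 -0.198]
 [ 0.002 -0.003 -1.     0.217]
 [ 0.     0.     0.     1.   ]] 0.05538591928754069
tube_mid [([417.6, 101.8], 0.79, [0.5023, -0.2591, 0.26])]
feeder []
saddle_mid [([414.7, 100.7], 0.73, [0.4803, -0.3552, 0.035])]
lever_pivot []
lever_knob [([279.1, 209.3], 0.74, [0.4348, -0.1973, 0.088])]
lever_index [([275.0, 158.3], 0.81, [0.4756, -0.2076, 0.056])]
marker_pin []
0.06 113 [0.0611 0.0628] 0.0019
0.07 111 [0.061  0.0626] 0.002
0.08 120 [0.0607 0.0626] 0.0015
0.09 109 [0.0607 0.0625] 0.001
0.1 110 [0.0612 0.0626] 0.001
0.11 99 [0.0611 0.0626] 0.0009
0.12 163 [0.0611 0.0668] 0.0002
0.13 207 [0.0611 0.0666] 0.0006
0.14 86 [0.0608 0.0626] 0.0004
0.15 97 [0.0608 0.0622] 0.0003
0.16 81 [0.0609 0.0626] 0.0002
0.17 80 [0.0608 0.0621] 0.0002
knob 494 [ 0.43872184 -0.19765239  0.10493609]
tube 4094 -0.0001706732324227876 0.04489387441032275
```

View pics/w9c.png

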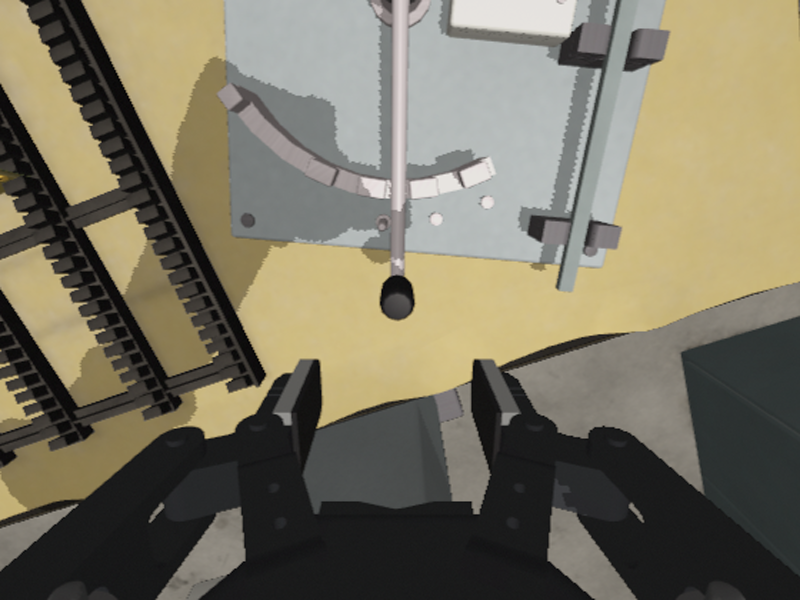

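```bash
python3 -c "
from bench import r
print(r.hand_in())"
```

```text
the job is handed in; nothing more can be done
None
```

The job is handed in; no verdict came back. In the last wrist picture the tube lay centred across both saddles and the lever was level and fully down in the notch by the pin. The arm stayed well clear of the bottle, heat sink and tweezers, though I did not re-measure them at the end.

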